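Pack the co-op's sowing kit into the blue tub

ROBOT

A 6-joint arm with a two-finger parallel gripper is mounted at the origin on the work surface. World frame = base frame: x ahead of the robot, y to its left, z up, the work surface at z = 0. Lengths are in m, angles in degrees, forces in N, time in s.
With the tool pointing down it reaches from about 0.375 to 0.975 m from the base axis. Payload 3.8 kg.
Tool frame: the origin (TCP) lies between the finger pads; the fingertips stand 19 mm ahead of it and the grasp point (between the pads) is the TCP; z points along the fingers, x is the direction in which the jaws open and shut, and the axes are right-handed (so a half turn about z gives the same grasp; the last joint's range is limited). The gripper opens to 85 mm and grips with 20 to 120 N. Pads are 22 mm wide; open, the fingers measure 114 mm over their backs; the gripper's body (76 mm by 85 mm) begins 54 mm behind the grasp point. The pads swing forward as they close: fully open they stand 13 mm farther back than shut.
Start: joints at [65.667, 15.12, 91.902, -0, 72.978, -2.114], TCP at [0.255, 0.625, 0.25] pointing down, gripper open.
Joint ranges: [-150.88, 150.88], [-54.13, 125.18], [17.81, 147.31], [-75.09, 255.09], [0, 152.58], [-146.25, 146.25]. Speed limits (degrees/s): [147.25, 147.25, 180, 180, 180, 180].

INTERFACE

Orientations are given as a 3x3 rotation matrix whose columns are the frame's x, y, z axes.
In Python, from rig import ctrl, vision, order gives the robot as it stands.
- The arm moves only by the tool apply_moves, never from a script. Its argument "series" is text: rows parted by semicolons, each of 7 numbers parted by spaces: the opening, from 0 (shut) to 1 (fully open), then the shift along the tool's x, y, z in m, then the turn, a rotation vector about the tool's x, y, z in degrees. In form: jaw dx dy dz rx ry rz; .... A call has 1 to 12 rows; each row is the pose to reach, as a shift and turn from the pose commanded when the call began, along the tool's axes at that moment; what a row does not reach only later rows make up. A row lasts 1/12 s, in which the tool goes at most 41.7 mm and 7.16 degrees, less where a joint would pass 70% of its speed; a pose out of reach is approached as far as the arm can. A call with a gripper value outside its range is refused whole. The fingers move at their own pace and stop on an object; "force" is the grip in N (left out, the last holds). Time passes only in rows, so rows that repeat a pose let the fingers close. It gives the time, the measured TCP pose, the force and the opening at its end, in the units of the state.
- ctrl.state(): the state, without advancing time (a new reading comes with each control period).
- vision.grab_frame(name): name is "side" or "top" or "wrist"; returns a dict with "color" (420x560x3 uint8, red, green, blue), "depth" (420x560 float32, m along the optical axis (not along the pixel's ray), 0 where there is no reading), "intrinsics" (3x3 intrinsics, pixels), "R" (3x3) and "t" (3): a world point X has camera coordinates R X + t. Camera axes: x right, y down, z forward; pixel columns grow to the right and rows downward; lengths in m; the calibration is good to about 2 mm. The wrist camera is an equidistant fisheye: a pixel r from the principal point sees the ray r / f radians off the axis. A picture is of the moment at which its call begins.
- order.hand_in(): hands the job in, once; it reports no verdict.
The state is a dict: "time": time; "qpos": joint angles; "joint_velocities": joint speeds; "joint_torque": joint torques, N m; "tool_pos": TCP position; "eef_rot": TCP orientation; "force": force on the tool from outside, world axes, zero at the start; "torque": the same for the moment, N m; "finger_gap": opening from 0.0 (shut) to 1.0 (fully open).
Only numpy, scipy, OpenCV 4.12 (cv2) and the standard library are available. Lean on these libraries where they do the work, as an engineer would, in place of code of your own. Each camera call takes 0.05 s, during which the arm holds its last target. There are 200 camera calls.

TASK

Pack the sowing kit into the white trays of the blue tub: lay the trowel flat in the undivided tray, lay the aluminium scoop flat in the larger part of the unevenly divided tray, both right side up as they lie now, and stand the two small terracotta pots upright in the evenly divided tray, one in each half, without dropping them. Leave the three-tined hand fork and the larger terracotta pot where they are.

Things in the scene. Friction and masses are not known exactly. Their poses are not given: they have to be found in the camera images.
- tub: blue plastic storage tub, fixed, open (its lid lies apart), 210 (x) x 320 (y) x 118 mm tall, walls 5 mm. Origin: centre of its underside on the bench, z up. Three white lift-out trays sit side by side in it along its y, in any order, 102.5 mm apart, their rims level with its own (tray undersides 86 mm above the bench)
- tray_long: white open tray with a dark liner on its floor, fixed in the blue tub; outside 197 (x) x 102 (y) x 31 mm, walls and floor 3 mm, so inside 191 x 96 mm and 28 mm deep. Origin: centre of its underside, x along its length, z up; its inner floor is at z = +3 mm, its rim at z = +31 mm. No partition: one long bay, for the trowel
- tray_offset: white open tray with a dark liner on its floor, fixed in the blue tub; outside 197 (x) x 102 (y) x 31 mm, walls and floor 3 mm, so inside 191 x 96 mm and 28 mm deep. Origin: centre of its underside, x along its length, z up; its inner floor is at z = +3 mm, its rim at z = +31 mm. One 4 mm wide partition across it, as high as the rim, at x = +53 mm: the larger part (for the scoop) runs from x = -95 to +51 mm, its middle at x = -22 mm; the smaller part stays empty
- tray_halves: white open tray with a dark liner on its floor, fixed in the blue tub; outside 197 (x) x 102 (y) x 31 mm, walls and floor 3 mm, so inside 191 x 96 mm and 28 mm deep. Origin: centre of its underside, x along its length, z up; its inner floor is at z = +3 mm, its rim at z = +31 mm. One 4 mm wide partition across its middle, as high as the rim, making two equal cells about 93 x 96 mm with middles at x = -48.5 and +48.5 mm: one small pot for each, either way round
- trowel: small hand trowel lying flat: round wooden handle 26 mm thick and pointed stainless blade 52 mm wide; 165 mm long overall, about 140 g. Origin: mid-length, on its underside; x points from handle to blade tip, z up. The handle runs from x = -82 to 0 mm with its axis 13 mm above the underside; centre of mass near x = +3 mm; the handle is well gripped at x = -30 mm
- scoop: aluminium scoop lying flat on its bowl: box-like bowl 58 mm wide, 34 mm high at its back, open at the front, and a short round handle 18 mm thick; 118 mm long overall, about 90 g. Origin: mid-length, on its underside; x points from handle to the bowl's open front, z up. The handle runs from x = -59 to -9 mm with its axis 20 mm above the underside and is gripped at about x = -33 mm; centre of mass near x = +8 mm; the bowl takes x = -10 to +59 mm
- pot_a: small terracotta flowerpot, one of two alike: 50 mm tall, rim 54 mm across, foot 38 mm across, walls 4 mm, open at the top, with a straight-sided rim band over its upper 16 mm; stands upright on the bench; about 70 g. Origin: centre of its underside, z up
- pot_b: small terracotta flowerpot, one of two alike: 50 mm tall, rim 54 mm across, foot 38 mm across, walls 4 mm, open at the top, with a straight-sided rim band over its upper 16 mm; stands upright on the bench; about 70 g. Origin: centre of its underside, z up
- fork: hand fork, a look-alike of the trowel to be left alone: same wooden handle, three steel tines 50 mm wide over all, 165 mm long. Origin: mid-length, on its underside; x points from handle to tines, z up
- big_pot: larger terracotta flowerpot, a look-alike to be left alone: 70 mm tall, rim 84 mm across. Origin: centre of its underside, z up
There are look-alikes about, which are no part of the job. What is shaped like the scoop but turquoise is not meant.

How it is judged (in metres and radians):
At the end, for the whole second after the job is handed in: Trowel, scoop and pots at rest in their trays, level or upright within 7 degrees, off the middle of their bay by at most (lengthwise, sideways): trowel 22, 38 mm; scoop 24, 36; one pot per half 32, 34. Fork and larger pot within 30 mm of their start (x of trowel in the frame of tray_long between -0.022 and 0.022 m and y of trowel in the frame of tray_long between -0.038 and 0.038 m and z of trowel in the frame of tray_long between -0.004 and 0.014 m and angle between each of trowel, scoop's own z axis and vertical below 0.12 rad and x of scoop in the frame of tray_offset between -0.046 and 0.002 m and y of scoop in the frame of tray_offset between -0.036 and 0.036 m and z of scoop in the frame of tray_offset between -0.004 and 0.014 m and ((x of pot_a in the frame of tray_halves between -0.0805 and -0.0165 m and y of pot_a in the frame of tray_halves between -0.034 and 0.034 m and z of pot_a in the frame of tray_halves between -0.004 and 0.014 m and angle between each of pot_a, pot_b's own z axis and vertical below 0.12 rad and x of pot_b in the frame of tray_halves between 0.0165 and 0.0805 m and y of pot_b in the frame of tray_halves between -0.034 and 0.034 m and z of pot_b in the frame of tray_halves between -0.004 and 0.014 m) or (x of pot_b in the frame of tray_halves between -0.0805 and -0.0165 m and y of pot_b in the frame of tray_halves between -0.034 and 0.034 m and z of pot_b in the frame of tray_halves between -0.004 and 0.014 m and angle between each of pot_b, pot_a's own z axis and vertical below 0.12 rad and x of pot_a in the frame of tray_halves between 0.0165 and 0.0805 m and y of pot_a in the frame of tray_halves between -0.034 and 0.034 m and z of pot_a in the frame of tray_halves between -0.004 and 0.014 m)) and linear speed of each of trowel, scoop, pot_a, pot_b below 0.02 m/s and distance of each of fork, big_pot from where it was at the start of the episode below 0.03 m); the robot touches nothing.
It fails at once if the hand fork is moved more than 30 mm (distance of fork from where it was at the start of the episode above 0.03 m).
It fails at once if the larger pot is moved more than 30 mm (distance of big_pot from where it was at the start of the episode above 0.03 m).
It fails at once if a small pot is dropped or thrown (over 0.9 m/s out of the fingers, a fall of some 4 cm) (linear speed of pot_a above 0.9 m/s and contact force between the fingers and pot_a below 0.05 N).
It fails at once if a small pot is dropped or thrown (over 0.9 m/s out of the fingers, a fall of some 4 cm) (linear speed of pot_b above 0.9 m/s and contact force between the fingers and pot_b below 0.05 N).
It also fails if it takes over 112 s, if anything falls off the work surface, if the arm or the gripper's body presses on something with over 40 N, if the wrist force passes 120 N, or if a joint passes its speed limit or range.

## Working session

There is one attempt and no reset: what is moved stays moved. The work goes in short steps, Python scripts to look and compute and a tool call to move; the robot and the scene stay as the last step left them, time stands still between calls to the robot, and variables do not carry over. Pictures are saved under pics/ and viewed, about 12 in all and at most 16, crops included, and the job is handed in when it is done.

Besides the shell and the picture viewer there is one more tool, called after "Call:" as a command line: name --argument value ..., lists and objects as JSON in quotes. apply_moves: Moves the arm, as the interface text tells. Its arguments: {"type":"object","properties":{"series":{"type":"string"},"force":{"type":"number"}},"required":["series"]}

```bash
mkdir -p pics; cat > h.py <<'E'
import numpy as np, cv2
from rig import ctrl, vision, order
def snap(n,f):
    d=vision.grab_frame(n); np.savez(''+f+'.npz',**d); cv2.imwrite('pics/'+f+'.png',d['color'][:,:,::-1]); return d
def load(f): return dict(np.load(''+f+'.npz'))
def world(d,u,v,z=None):
    K,R,t=d['intrinsics'],d['R'],d['t']
    ray=np.array([(u-K[0,2])/K[0,0],(v-K[1,2])/K[1,1],1.])
    c=-R.T@t; w=R.T@ray
    s=d['depth'][int(round(v)),int(round(u))] if z is None else (z-c[2])/w[2]
    return c+s*w
E
python3 - <<'E'
from h import *
for n in ('top','side'):
    d=snap(n,n+'0'); print(n,d['intrinsics'].tolist(),(-d['R'].T@d['t']).round(3),d['R'].round(2).tolist())
s=ctrl.state(); print(s)
E
```

```text
top [[425.1405354430618, 0.0, 279.07387718765494], [0.0, 425.1405354430618, 211.91313342790176], [0.0, 0.0, 1.0]] [0.373 0.015 1.041] [[0.01, -1.0, 0.02], [-1.0, -0.01, -0.09], [0.09, -0.02, -1.0]]
side [[472.4484207950589, 0.0, 286.8611336490745], [0.0, 472.4484207950589, 205.01798569665056], [0.0, 0.0, 1.0]] [-0.14  -0.812  0.843] [[0.81, -0.58, 0.0], [-0.35, -0.48, -0.8], [0.47, 0.65, -0.6]]
{'time': 0.1, 'qpos': array([ 6.56661041e+01,  1.51650422e+01,  9.19742359e+01,  1.67991898e-03,
        7.29785407e+01, -2.11460098e+00]), 'joint_velocities': array([ 0.02839865, -0.08360538, -0.1874671 , -0.06702631, -0.11130192,
        0.02526405]), 'joint_torque': array([ 1.18214302e-03, -5.16706216e+01, -3.68591130e+01, -1.47931505e-04,
        6.38584679e-03,  1.33358935e-06]), 'tool_pos': array([0.25498929, 0.62430048, 0.24907654]), 'eef_rot': array([[ 3.78159637e-01,  9.25739989e-01, -8.72860446e-04],
       [ 9.25738122e-01, -3.78160630e-01, -1.86208718e-03],
       [-2.05389002e-03, -1.03873979e-04, -9.99997885e-01]]), 'force': array([-0.21074942, -0.12141163, -0.36450807]), 'torque': array([-0.01474498,  0.01596105, -0.01265674]), 'finger_gap': 0.9993986360394314}
```

View pics/top0.png

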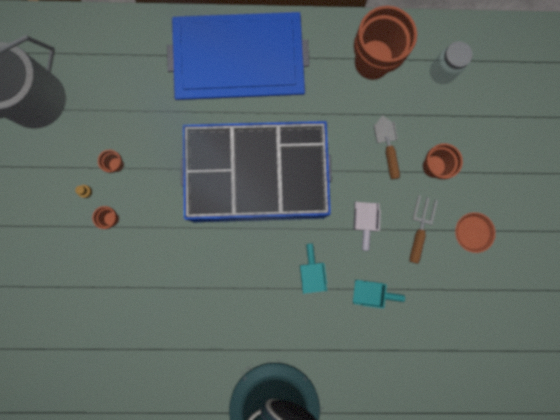

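View pics/side0.png

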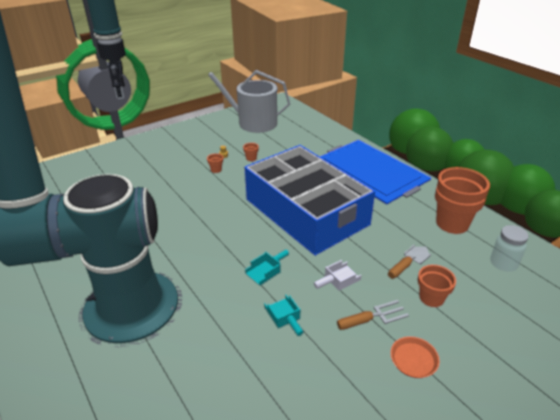

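Candidates (top view):
- **Trowel:** (388,148), against the fork at (423,230).
- **Aluminium scoop:** pale one at (367,220), against the turquoise ones at (313,268) and (375,294).
- **Small pots:** (110,161) and (105,217), against the big pot at (443,161), the far stack at (385,40), the brass thing at (83,190) and the saucer at (475,232).

The left tray is halves, the middle one long, and the right one offset with its partition on the far (+x) side.

```bash
python3 - <<'E'
from h import *
d=load('top0'); im=d['color'][:,:,::-1]
a=cv2.resize(im[105:255,340:440],None,fx=4,fy=4,interpolation=cv2.INTER_CUBIC)
b=cv2.resize(im[140:240,70:165],None,fx=4,fy=4,interpolation=cv2.INTER_CUBIC)
c=np.zeros((600,800,3),np.uint8); c[:,:400]=a; c[:400,410:790]=b
cv2.imwrite('pics/c1.png',np.clip(c*1.6,0,255).astype(np.uint8))
cv2.imwrite('pics/c2.png',np.clip(cv2.resize(im[110:230,170:340],None,fx=4.5,fy=4.5,interpolation=cv2.INTER_CUBIC)*1.6,0,255).astype(np.uint8))
E
```

```text
(no output)
```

View pics/c1.png

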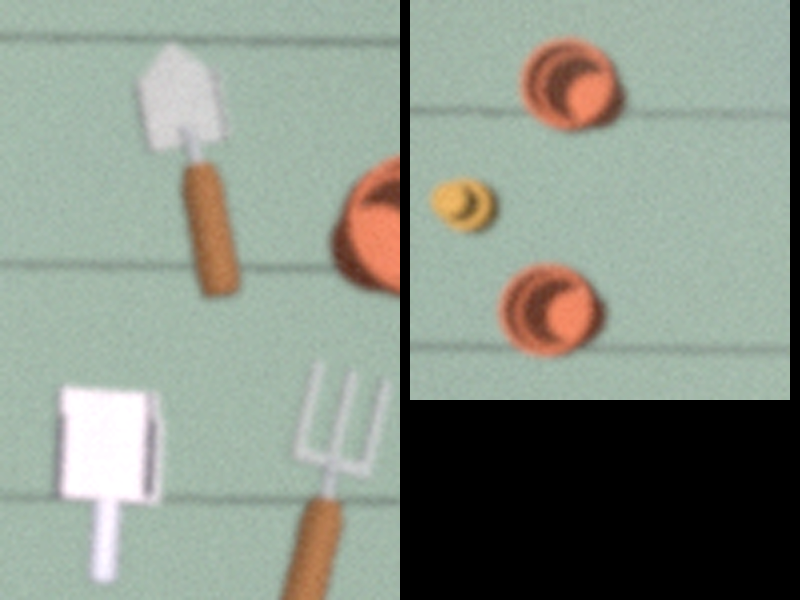

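View pics/c2.png

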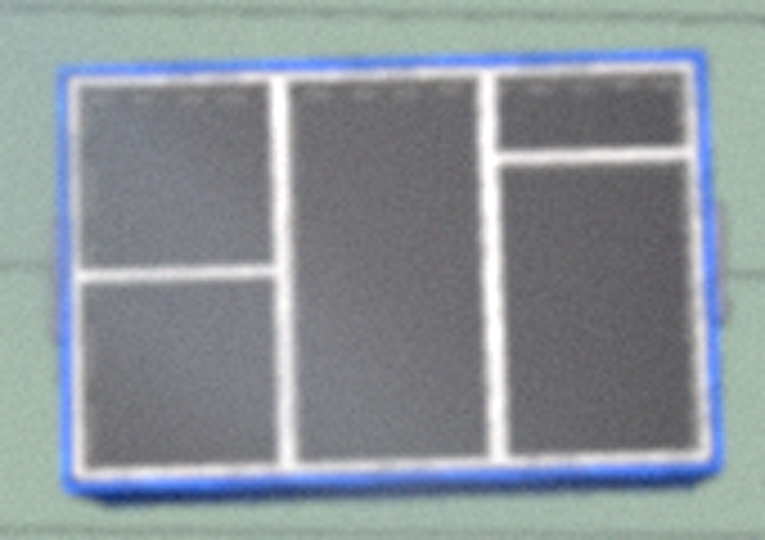

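The picks hold: the silver trowel has its tip at crop (175,45) and handle end at (220,295), the pale scoop has its handle end at (104,580), and the pots are at (571,84) and (550,310) in the right panel. Tray order is confirmed. Next I get world positions, with depth as a cross-check.

```bash
python3 - <<'E'
from h import *
d=load('top0')
P=lambda u,v,z:world(d,340+(u+.5)/4-.5,105+(v+.5)/4-.5,z)
Q=lambda u,v,z:world(d,70+(u-410+.5)/4-.5,140+(v+.5)/4-.5,z)
T=lambda u,v,z:world(d,170+(u+.5)/4.5-.5,110+(v+.5)/4.5-.5,z)
for n,p in dict(tip=P(175,45,.006),hend=P(220,294,.013),htop=P(199,168,.013),s_end=P(104,581,.02),s_h=P(107,502,.02),s_fl=P(63,388,.0),s_fr=P(158,392,.0),pA=Q(571,84,.05),pB=Q(550,310,.05)).items(): print(n,p.round(4))
c=[T(*p,.118) for p in((72,76),(692,64),(709,457),(78,476))]; print('tub',np.round(c,4).tolist(),np.mean(c,0).round(4))
# cloud
K,R,t=d['intrinsics'],d['R'],d['t']
v,u=np.mgrid[:420,:560]; z=d['depth']
X=np.stack([(u-K[0,2])/K[0,0]*z,(v-K[1,2])/K[1,1]*z,z],-1).reshape(-1,3); W=((X-t)@R).reshape(420,560,3)
def rect(name,r0,r1,c0,c1,lo,hi):
    w=W[r0:r1,c0:c1].reshape(-1,3); w=w[(w[:,2]>lo)&(w[:,2]<hi)]
    print(name,len(w),cv2.minAreaRect((w[:,:2]*1000).astype(np.float32)),w[:,2].max().round(3))
print('bench z',np.median(W[240:260,200:280,2]))
rect('tub',112,235,175,340,.1,.13)
rect('pA',145,175,95,130,.035,.07); rect('pB',203,232,90,125,.035,.07)
rect('trowel',105,182,365,405,.008,.05); rect('scoop',195,253,350,385,.008,.06); rect('big',140,185,420,470,.05,.1); rect('fork',190,270,405,445,.008,.05)
E
```

```text
tip [ 0.7101 -0.2653  0.006 ]
hend [ 0.5513 -0.289   0.013 ]
htop [ 0.63   -0.2772  0.013 ]
s_end [ 0.3749 -0.214   0.02  ]
s_h [ 0.4224 -0.2163  0.02  ]
s_fl [ 0.4937 -0.1942  0.    ]
s_fr [ 0.4918 -0.2532  0.    ]
pA [0.5786 0.3934 0.05  ]
pB [0.4456 0.3997 0.05  ]
tub [[0.6431, 0.2048, 0.118], [0.6535, -0.1004, 0.118], [0.4583, -0.1084, 0.118], [0.4461, 0.1964, 0.118]] [0.5502 0.0481 0.118 ]
bench z 0.0006300760071213665
tub 3577 ((550.8486328125, 47.60877990722656), (210.8477783203125, 333.875732421875), 2.304328203201294) 0.124
pA 237 ((579.9888916015625, 394.3908996582031), (53.12192916870117, 53.145076751708984), 37.2993278503418) 0.055
pB 246 ((446.15911865234375, 400.87469482421875), (51.74576187133789, 52.5268440246582), 4.176329612731934) 0.055
trowel 412 ((625.6417236328125, -277.4510498046875), (150.97610473632812, 52.28929901123047), 9.2392578125) 0.029
scoop 361 ((434.04296875, -216.68389892578125), (59.08266830444336, 115.2779769897461), 86.05011749267578) 0.039
big 539 ((585.5305786132812, -390.9532165527344), (82.8949203491211, 83.4803695678711), 73.48802947998047) 0.075
fork 421 ((426.1860046386719, -352.09857177734375), (46.49107360839844, 163.2981719970703), 76.04109954833984) 0.029
```

Estimates:
- **Tub:** centre (0.550, 0.048), yaw 2.4°.
- **Pots:** A (0.579, 0.394), B (0.446, 0.400).
- **Trowel:** grip point (0.601, -0.282), yaw 8.7°.
- **Scoop:** grip point (0.401, -0.215), yaw -4°.

I'll keep the jaw axis near world y throughout and start with pot A.

```bash
cat >> h.py <<'E'
from scipy.spatial.transform import Rotation as Ro
def go(*pts):
    """tool-frame shift and turn to world poses (x,y,z,jaw yaw deg), tool down"""
    s=ctrl.state(); R0=s['eef_rot']
    print('t',round(s['time'],2),'tcp',s['tool_pos'].round(4),'gap',round(s['finger_gap'],3),'F',s['force'].round(1),'q6',s['qpos'][5].round(1))
    for x,y,z,a in pts:
        c,k=np.cos(np.radians(a)),np.sin(np.radians(a))
        Rt=np.array([[c,k,0],[k,-c,0],[0,0,-1]])
        print((R0.T@(np.array([x,y,z])-s['tool_pos'])).round(4),Ro.from_matrix(R0.T@Rt).as_rotvec(degrees=True).round(1))
E
python3 - <<'E'
from h import *
go((.579,.394,.12,90),(.579,.394,.044,90))
E
```

```text
t 0.1 tcp [0.255  0.6243 0.2491] gap 0.999 F [-0.2 -0.1 -0.4] q6 -2.1
[-0.0904  0.3871  0.1292] [ -0.    0.1 -22.2]
[-0.0902  0.3871  0.2052] [ -0.    0.1 -22.2]
```

Call:
apply_moves --series "1 -0.009 0.037 0.010 0 0 -3; 1 -0.018 0.075 0.02 0 0 -6; 1 -0.027 0.112 0.03 0 0 -9; 1 -0.036 0.150 0.04 0 0 -12; 1 -0.045 0.188 0.05 0 0 -15; 1 -0.054 0.226 0.06 0 0 -18; 1 -0.063 0.264 0.07 0 0 -20; 1 -0.072 0.302 0.08 0 0 -22.2; 1 -0.081 0.34 0.09 0 0 -22.2; 1 -0.09 0.375 0.1 0 0 -22.2; 1 -0.09 0.387 0.12 0 0 -22.2; 1 -0.09 0.387 0.12 0 0 -22.2" --force 40

```text
time: 1.1
tool_pos: [0.5802, 0.3911, 0.1253]
eef_rot: [[0.004, 1.0, -0.005], [1.0, -0.004, -0.004], [-0.004, -0.005, -1.0]]
force: [-1.0, -0.8, 0.0]
finger_gap: 1.001
```

```bash
python3 - <<'E'
from h import *
go((.579,.394,.044,90))
d=snap('wrist','w1'); print(d['intrinsics'].tolist())
E
```

```text
t 1.1 tcp [0.5802 0.3911 0.1253] gap 1.001 F [-1.  -0.8  0. ] q6 -57.7
[ 0.0032 -0.0008  0.0813] [-0.3  0.2 -0.3]
[[325.19226210127806, 0.0, 284.9789858067838], [0.0, 325.19226210127806, 202.31852667862844], [0.0, 0.0, 1.0]]
```

View pics/w1.png

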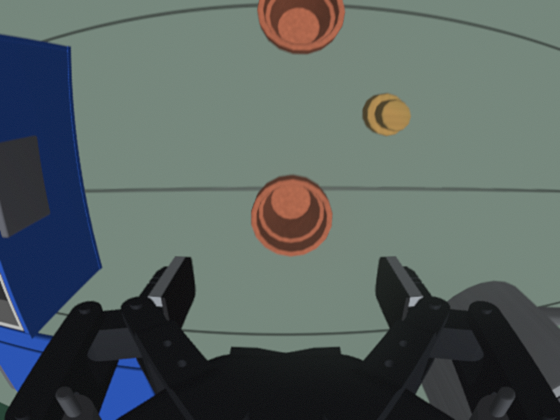

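Pot A's rim is centred at (291,216), laterally midway between the pads (about 287). I'll convert that pixel through the fisheye model.

```bash
cat >> h.py <<'E'
def fish(d,u,v,z):
    K=d['intrinsics']; p=np.array([u-K[0,2],v-K[1,2]]); r=np.hypot(*p); th=r/K[0,0]
    ray=np.array([*(p/r*np.sin(th)),np.cos(th)]); c=-d['R'].T@d['t']; w=d['R'].T@ray
    return c+(z-c[2])/w[2]*w
E
python3 - <<'E'
from h import *
d=load('w1')
print([fish(d,*p,.05).round(4) for p in ((291,216),(251,215),(332,215),(291,175),(291,256),(301,8))])
go((.579,.394,.044,90))
E
```

```text
[array([0.5754, 0.3941, 0.05  ]), array([0.5747, 0.3682, 0.05  ]), array([0.5749, 0.4207, 0.05  ]), array([0.5485, 0.3941, 0.05  ]), array([0.6041, 0.3941, 0.05  ]), array([0.4439, 0.4004, 0.05  ])]
t 1.15 tcp [0.5788 0.3927 0.1267] gap 0.999 F [-1.4 -0.3  0.2] q6 -57.7
[0.0016 0.0007 0.0827] [-0.3  0.2 -0.2]
```

Call:
apply_moves --series "1 0.001 -0.001 0.03 0 0 0; 1 0.001 -0.001 0.055 0 0 0; 1 0.001 -0.001 0.075 0 0 0; 1 0.001 -0.001 0.082 0 0 0; 1 0.001 -0.001 0.082 0 0 0; 0.4 0.001 -0.001 0.082 0 0 0; 0.4 0.001 -0.001 0.082 0 0 0; 0.4 0.001 -0.001 0.082 0 0 0; 0.4 0.001 -0.001 0.082 0 0 0; 0.4 0.001 -0.001 0.082 0 0 0; 0.4 0.001 -0.001 0.082 0 0 0; 0.4 0.001 -0.001 0.082 0 0 0" --force 40

```text
time: 2.15
tool_pos: [0.5801, 0.3972, 0.0513]
eef_rot: [[0.001, 1.0, 0.004], [1.0, -0.001, 0.002], [0.002, 0.004, -1.0]]
force: [-0.6, -1.7, 6.0]
finger_gap: 0.591
```

```bash
python3 - <<'E'
from h import *
go((.577,.394,.23,90),(.5947,.1524,.23,92.4))
E
```

```text
t 2.15 tcp [0.5801 0.3972 0.0513] gap 0.591 F [-0.6 -1.7  6. ] q6 -57.6
[-0.0028 -0.0025 -0.1787] [ 0.2 -0.1 -0. ]
[-0.2443  0.0154 -0.1792] [ 0.2 -0.1 -2.4]
```

Call:
apply_moves --series "0.4 0 0 -0.004 0 0 0; 0.4 0 0 -0.012 0 0 0; 0.4 0 0 -0.022 0 0 0; 0.4 0 0 -0.03 0 0 0; 0.4 0 0 -0.03 0 0 0; 0.4 0 0 -0.03 0 0 0" --force 40

```text
time: 2.65
tool_pos: [0.5793, 0.3967, 0.0798]
eef_rot: [[0.0, 1.0, 0.002], [1.0, -0.0, 0.001], [0.001, 0.002, -1.0]]
force: [-0.5, 0.3, -1.1]
finger_gap: 0.594
```

```bash
python3 - <<'E'
from h import *
snap('wrist','w2')
d=snap('side','s2'); cv2.imwrite('pics/s2c.png',cv2.resize(d['color'][90:190,170:300,::-1],None,fx=4,fy=4))
go((.577,.394,.23,90),(.5947,.1524,.23,92.4))
E
```

```text
t 2.75 tcp [0.5783 0.3961 0.0781] gap 0.595 F [-0.7  0.1 -0.6] q6 -57.6
[-0.0021 -0.0013 -0.1518] [-0.  0. -0.]
[-0.2437  0.0164 -0.1518] [-0.   0.  -2.4]
```

View pics/w2.png

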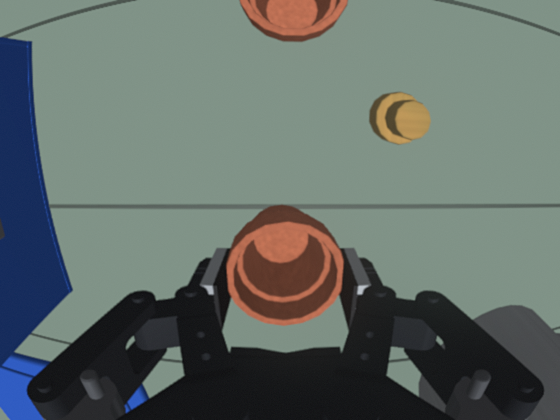

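View pics/s2c.png

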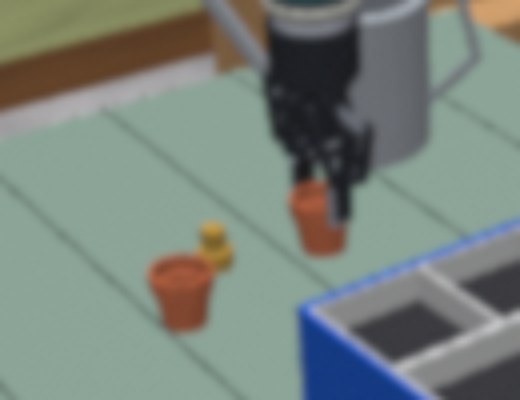

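Pot A is held clear of the bench, with its bottom about 51 mm below the TCP. Next it goes up, across and over the far half.

Call:
apply_moves --series "0.4 0 0 -0.025 0 0 0; 0.4 0 0 -0.055 0 0 0; 0.4 0 0 -0.085 0 0 0; 0.4 -0.01 0.001 -0.11 0 0 0; 0.4 -0.035 0.003 -0.13 0 0 0; 0.4 -0.065 0.005 -0.142 0 0 0; 0.4 -0.095 0.007 -0.15 0 0 0; 0.4 -0.125 0.009 -0.15 0 0 -1; 0.4 -0.155 0.011 -0.15 0 0 -2; 0.4 -0.185 0.013 -0.15 0 0 -2.4; 0.4 -0.215 0.015 -0.15 0 0 -2.4; 0.4 -0.235 0.016 -0.15 0 0 -2.4" --force 40

```text
time: 3.75
tool_pos: [0.5939, 0.1585, 0.2274]
eef_rot: [[-0.041, 0.999, -0.001], [0.999, 0.041, -0.001], [-0.001, -0.001, -1.0]]
force: [1.3, 0.2, -1.0]
finger_gap: 0.593
```

Call:
apply_moves --series "0.4 -0.008 0 0 0 0 0; 0.4 -0.008 0 0.01 0 0 0; 0.4 -0.008 0 0.03 0 0 0; 0.4 -0.008 0 0.05 0 0 0; 0.4 -0.008 0 0.063 0 0 0; 0.4 -0.008 0 0.07 0 0 0; 0.4 -0.008 0 0.07 0 0 0; 0.4 -0.008 0 0.07 0 0 0"

```text
time: 4.42
tool_pos: [0.5945, 0.1539, 0.1578]
eef_rot: [[-0.042, 0.999, -0.001], [0.999, 0.042, -0.0], [-0.0, -0.001, -1.0]]
force: [-0.1, 0.8, -1.6]
finger_gap: 0.593
```

```bash
python3 - <<'E'
from h import *
snap('wrist','w3')
go((.5947,.1524,.142,92.4),(.5947,.1524,.137,92.4))
E
```

```text
t 4.47 tcp [0.5952 0.154  0.1588] gap 0.592 F [ 0.6  0.8 -0.2] q6 -80.2
[-0.0015 -0.0006  0.0168] [ 0.1 -0.   0. ]
[-0.0015 -0.0006  0.0218] [ 0.1 -0.   0. ]
```

View pics/w3.png

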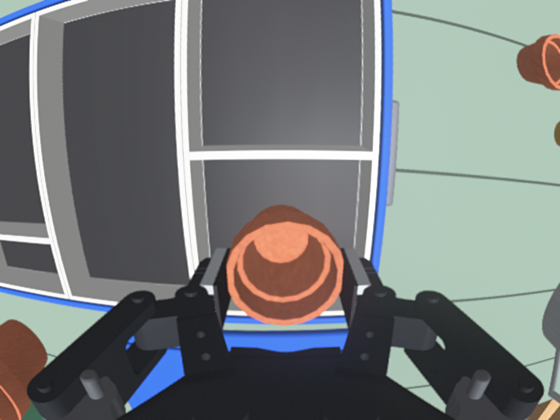

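The pot is centred over the far half. I'll lower it gently until the force shows contact.

Call:
apply_moves --series "0.4 -0.001 0 0.005 0 0 0; 0.4 -0.001 0 0.01 0 0 0; 0.4 -0.001 0 0.014 0 0 0; 0.4 -0.001 0 0.017 0 0 0; 0.4 -0.001 0 0.019 0 0 0; 0.4 -0.001 0 0.02 0 0 0; 0.4 -0.001 0 0.02 0 0 0; 0.4 -0.001 0 0.02 0 0 0"

```text
time: 5.13
tool_pos: [0.5958, 0.1521, 0.1404]
eef_rot: [[-0.041, 0.999, 0.002], [0.999, 0.041, 0.0], [-0.0, 0.002, -1.0]]
force: [-2.3, -1.4, 8.2]
finger_gap: 0.595
```

Call:
apply_moves --series "0.65 0 0 0 0 0 0; 0.7 0 0 0 0 0 0; 0.74 0 0 0 0 0 0; 0.76 0 0 0 0 0 0; 0.76 0 0 0 0 0 0; 0.76 0 0 -0.005 0 0 0; 0.76 0 0 -0.015 0 0 0; 0.76 0 0 -0.03 0 0 0; 0.76 0 0 -0.05 0 0 0; 1 0 0 -0.07 0 0 0; 1 0 0 -0.085 0 0 0; 1 0 0 -0.085 0 0 0"

```text
time: 6.13
tool_pos: [0.5975, 0.1529, 0.2289]
eef_rot: [[-0.042, 0.999, 0.009], [0.999, 0.042, 0.002], [0.001, 0.009, -1.0]]
force: [0.7, 0.2, 0.0]
finger_gap: 1.001
```

```bash
python3 - <<'E'
from h import *
snap('wrist','w4')
go((.445,.400,.22,90),(.445,.400,.12,90))
E
```

```text
t 6.18 tcp [0.5966 0.1526 0.2267] gap 1.0 F [0.5 0.2 0.4] q6 -80.4
[ 0.2535 -0.1412  0.0061] [ 0.3 -0.1  2.4]
[ 0.2534 -0.1418  0.1061] [ 0.3 -0.1  2.4]
```

View pics/w4.png

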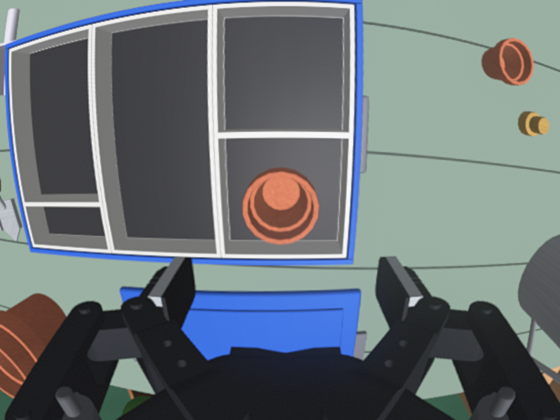

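Pot A stands upright in the far half, rim at (281,206). Next is pot B.

Call:
apply_moves --series "1 0.033 -0.018 0 0 0 0; 1 0.066 -0.037 0 0 0 1; 1 0.1 -0.056 0 0 0 2; 1 0.133 -0.074 0 0 0 2.4; 1 0.166 -0.092 0.005 0 0 2.4; 1 0.2 -0.111 0.015 0 0 2.4; 1 0.232 -0.129 0.035 0 0 2.4; 1 0.253 -0.142 0.06 0 0 2.4; 1 0.253 -0.142 0.08 0 0 2.4; 1 0.253 -0.142 0.095 0 0 2.4; 1 0.253 -0.142 0.1 0 0 2.4; 1 0.253 -0.142 0.1 0 0 2.4"

```text
time: 7.18
tool_pos: [0.4405, 0.3978, 0.1203]
eef_rot: [[-0.0, 1.0, -0.004], [1.0, 0.0, -0.004], [-0.004, -0.004, -1.0]]
force: [0.8, -0.3, 0.5]
finger_gap: 1.003
```

```bash
python3 - <<'E'
from h import *
go((.445,.400,.05,90))
E
```

```text
t 7.18 tcp [0.4405 0.3978 0.1203] gap 1.003 F [ 0.8 -0.3  0.5] q6 -50.3
[0.0025 0.0048 0.0702] [-0.2  0.2  0. ]
```

Call:
apply_moves --series "1 0.001 0.003 0.025 0 0 0; 1 0.001 0.003 0.045 0 0 0; 1 0.001 0.003 0.06 0 0 0; 1 0.001 0.003 0.07 0 0 0; 1 0.001 0.003 0.072 0 0 0; 0.4 0.001 0.003 0.072 0 0 0; 0.4 0.001 0.003 0.072 0 0 0; 0.4 0.001 0.003 0.072 0 0 0; 0.4 0.001 0.003 0.072 0 0 0; 0.4 0.001 0.003 0.072 0 0 0; 0.4 0.001 0.003 0.072 0 0 0; 0.4 0.001 0.003 0.072 0 0 0" --force 40

```text
time: 8.18
tool_pos: [0.4466, 0.4009, 0.0537]
eef_rot: [[0.0, 1.0, 0.003], [1.0, -0.0, 0.002], [0.002, 0.003, -1.0]]
force: [-0.9, -1.4, 4.8]
finger_gap: 0.6
```

Call:
apply_moves --series "0.4 0 0 -0.004 0 0 0; 0.4 0 0 -0.012 0 0 0; 0.4 0 0 -0.025 0 0 0; 0.4 0 0 -0.05 0 0 0; 0.4 0 0 -0.08 0 0 0; 0.4 0 0 -0.11 0 0 0; 0.4 0 0 -0.14 0 0 0; 0.4 0 0 -0.165 0 0 0; 0.4 0 0 -0.18 0 0 0; 0.4 0 0 -0.18 0 0 0; 0.4 0 0 -0.18 0 0 0"

```text
time: 9.1
tool_pos: [0.446, 0.4007, 0.2334]
eef_rot: [[0.0, 1.0, 0.003], [1.0, -0.0, 0.002], [0.002, 0.003, -1.0]]
force: [0.0, 0.2, -0.6]
finger_gap: 0.6
```

```bash
python3 - <<'E'
from h import *
snap('wrist','w5')
go((.4977,.1484,.23,92.4))
E
```

```text
t 9.15 tcp [0.4452 0.4    0.2314] gap 0.594 F [ 0.7  0.5 -1. ] q6 -50.4
[-0.2516  0.0526  0.0014] [ 0.  -0.  -2.4]
```

View pics/w5.png

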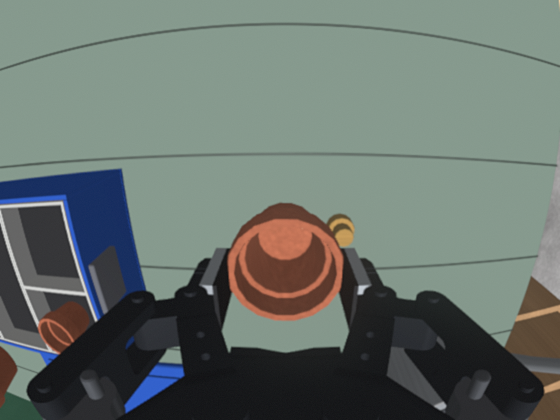

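Pot B is held upright. I'll carry it over the near half.

Call:
apply_moves --series "0.4 -0.015 0.003 0 0 0 0; 0.4 -0.04 0.009 0 0 0 0; 0.4 -0.07 0.015 0 0 0 0; 0.4 -0.1 0.021 0 0 0 -1; 0.4 -0.13 0.027 0 0 0 -2; 0.4 -0.16 0.034 0 0 0 -2.4; 0.4 -0.19 0.04 0 0 0 -2.4; 0.4 -0.22 0.047 0 0 0 -2.4; 0.4 -0.24 0.051 0 0 0 -2.4; 0.4 -0.251 0.053 0 0 0 -2.4; 0.4 -0.251 0.053 0 0 0 -2.4; 0.4 -0.251 0.053 0 0 0 -2.4"

```text
time: 10.15
tool_pos: [0.4976, 0.1487, 0.2301]
eef_rot: [[-0.04, 0.999, -0.002], [0.999, 0.04, 0.0], [0.0, -0.002, -1.0]]
force: [-0.4, -0.4, -1.3]
finger_gap: 0.6
```

```bash
python3 - <<'E'
from h import *
go((.4977,.1484,.155,92.4),(.4977,.1484,.141,92.4))
E
```

```text
t 10.15 tcp [0.4976 0.1487 0.2301] gap 0.6 F [-0.4 -0.4 -1.3] q6 -78.4
[-0.0003  0.0002  0.0751] [-0.1 -0.  -0.1]
[-0.0003  0.0003  0.0891] [-0.1 -0.  -0.1]
```

Call:
apply_moves --series "0.4 0 0 0.01 0 0 0; 0.4 0 0 0.03 0 0 0; 0.4 0 0 0.05 0 0 0; 0.4 0 0 0.065 0 0 0; 0.4 0 0 0.073 0 0 0; 0.4 0 0 0.079 0 0 0; 0.4 0 0 0.083 0 0 0; 0.4 0 0 0.086 0 0 0; 0.4 0 0 0.088 0 0 0; 0.4 0 0 0.088 0 0 0; 0.4 0 0 0.088 0 0 0"

```text
time: 11.07
tool_pos: [0.4988, 0.1492, 0.1439]
eef_rot: [[-0.041, 0.999, 0.001], [0.999, 0.041, 0.0], [0.0, 0.001, -1.0]]
force: [1.6, 0.5, -0.1]
finger_gap: 0.598
```

Call:
apply_moves --series "0.4 0 0 0.001 0 0 0; 0.4 0 0 0.002 0 0 0; 0.4 0 0 0.003 0 0 0; 0.4 0 0 0.003 0 0 0; 0.4 0 0 0.003 0 0 0"

```text
time: 11.48
tool_pos: [0.4994, 0.1492, 0.1427]
eef_rot: [[-0.041, 0.999, 0.002], [0.999, 0.041, 0.001], [0.0, 0.002, -1.0]]
force: [-3.7, -0.7, 9.9]
finger_gap: 0.597
```

Contact at 10 N. Release, rise and head toward the trowel.

Call:
apply_moves --series "0.65 0 0 0 0 0 0; 0.7 0 0 0 0 0 0; 0.74 0 0 0 0 0 0; 0.76 0 0 0 0 0 0; 0.76 0 0 0 0 0 0; 0.76 0 0 -0.005 0 0 0; 0.76 0 0 -0.015 0 0 0; 0.76 0 0 -0.03 0 0 0; 0.76 0 0 -0.05 0 0 0; 0.76 0 0 -0.08 0 0 0; 0.65 0 0 -0.11 0 0 0; 0.65 0 0 -0.11 0 0 0"

```text
time: 12.48
tool_pos: [0.5023, 0.1501, 0.2586]
eef_rot: [[-0.042, 0.999, 0.012], [0.999, 0.042, 0.003], [0.003, 0.012, -1.0]]
force: [0.6, 1.0, 0.9]
finger_gap: 0.649
```

```bash
python3 - <<'E'
from h import *
go((.601,-.282,.22,98.7),(.601,-.282,.13,98.7))
E
```

```text
t 12.48 tcp [0.5023 0.1501 0.2586] gap 0.649 F [0.6 1.  0.9] q6 -78.5
[-0.4359  0.0802  0.0385] [ 0.7 -0.1 -6.3]
[-0.4361  0.0791  0.1285] [ 0.7 -0.1 -6.3]
```

Call:
apply_moves --series "0.65 -0.04 0.007 0 0.3 0 -1; 0.65 -0.08 0.014 0 0.7 0 -2; 0.65 -0.12 0.021 0 0.7 0 -3; 0.65 -0.16 0.028 0 0.7 0 -4; 0.65 -0.2 0.035 0.005 0.7 0 -5; 0.65 -0.24 0.043 0.01 0.7 0 -6.3; 0.65 -0.28 0.05 0.02 0.7 0 -6.3; 0.65 -0.32 0.058 0.03 0.7 0 -6.3; 0.65 -0.36 0.066 0.05 0.7 0 -6.3; 0.65 -0.395 0.073 0.07 0.7 0 -6.3; 0.65 -0.425 0.078 0.085 0.7 0 -6.3; 0.65 -0.436 0.08 0.095 0.7 0 -6.3"

```text
time: 13.48
tool_pos: [0.5961, -0.2876, 0.1535]
eef_rot: [[-0.148, 0.989, -0.013], [0.989, 0.148, -0.002], [-0.0, -0.013, -1.0]]
force: [-0.7, 0.1, -1.0]
finger_gap: 0.651
```

Call:
apply_moves --series "0.65 0 0 0.015 0 0 0; 0.65 0 0 0.025 0 0 0; 0.65 0 0 0.025 0 0 0; 0.65 0 0 0.025 0 0 0"

```text
time: 13.82
tool_pos: [0.5956, -0.2822, 0.1298]
eef_rot: [[-0.152, 0.988, -0.014], [0.988, 0.152, -0.0], [0.002, -0.014, -1.0]]
force: [-0.0, 0.2, 0.5]
finger_gap: 0.647
```

```bash
python3 - <<'E'
from h import *
snap('wrist','w6')
go((.601,-.282,.022,98.7))
E
```

```text
t 13.87 tcp [ 0.5963 -0.2824  0.1309] gap 0.654 F [ 0.3  0.9 -0.4] q6 -125.9
[-0.0004  0.006   0.1088] [-0.7 -0.   0. ]
```

View pics/w6.png

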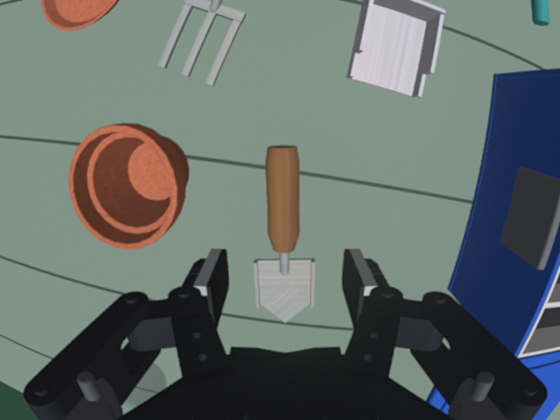

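The trowel handle runs from (283,147) to (284,250), aligned and midway between the pads. The big pot's rim is clear on the left.

```bash
python3 - <<'E'
from h import *
d=load('w6')
print([fish(d,*p).round(4) for p in ((283,148,.013),(284,249,.013),(285,322,.004))])
E
```

```text
[array([ 0.5518, -0.2909,  0.013 ]), array([ 0.632 , -0.2779,  0.013 ]), array([ 0.7115, -0.2649,  0.004 ])]
```

Call:
apply_moves --series "0.65 0 0.003 0.03 -0.3 0 0; 0.65 0 0.006 0.06 -0.7 0 0; 0.65 0 0.006 0.085 -0.7 0 -0.4; 0.65 0 0.006 0.1 -0.7 0 -0.4; 0.65 0 0.006 0.107 -0.7 0 -0.4; 0.65 0 0.006 0.107 -0.7 0 -0.4" --force 80

```text
time: 14.37
tool_pos: [0.6, -0.2816, 0.0223]
eef_rot: [[-0.158, 0.987, -0.002], [0.987, 0.158, 0.002], [0.002, -0.002, -1.0]]
force: [-0.0, 0.2, 0.8]
finger_gap: 0.648
```

Call:
apply_moves --series "0.1 0 0 0 0 0 0; 0.1 0 0 0 0 0 0; 0.1 0 0 0 0 0 0; 0.1 0 0 0 0 0 0; 0.1 0 0 0 0 0 0; 0.1 0 0 0 0 0 0; 0.1 0 0 0 0 0 0; 0.1 0 0 0 0 0 0" --force 80

```text
time: 15.03
tool_pos: [0.6025, -0.2834, 0.026]
eef_rot: [[-0.158, 0.987, 0.004], [0.987, 0.158, -0.001], [-0.002, 0.004, -1.0]]
force: [-1.2, 0.7, 6.1]
finger_gap: 0.271
```

Call:
apply_moves --series "0.1 0 0 -0.005 0 0 0; 0.1 0 0 -0.02 0 0 0; 0.1 0 0 -0.045 0 0 0; 0.1 0 0 -0.075 0 0 0; 0.1 0 0 -0.105 0 0 0; 0.1 0 0 -0.135 0 0 0; 0.1 0 0 -0.165 0 0 0; 0.1 0 0 -0.185 0 0 0; 0.1 0 0 -0.195 0 0 0; 0.1 0 0 -0.195 0 0 0"

```text
time: 15.87
tool_pos: [0.6023, -0.2835, 0.2228]
eef_rot: [[-0.158, 0.987, 0.006], [0.987, 0.158, -0.002], [-0.003, 0.005, -1.0]]
force: [0.5, -0.4, -0.8]
finger_gap: 0.262
```

```bash
python3 - <<'E'
from h import *
snap('wrist','w7')
d=snap('side','s7'); cv2.imwrite('pics/s7c.png',cv2.resize(d['color'][130:300,290:480,::-1],None,fx=3.5,fy=3.5))
# trowel origin target tray_long centre (.5505,.048); grip at -30 along 2.4deg
go((.5205,.0467,.22,92.4))
E
```

```text
t 15.97 tcp [ 0.6002 -0.2824  0.2178] gap 0.27 F [-0.3  0.5 -1.8] q6 -126.5
[ 0.3375 -0.0268 -0.0018] [-0.  -0.1  6.7]
```

View pics/s7c.png

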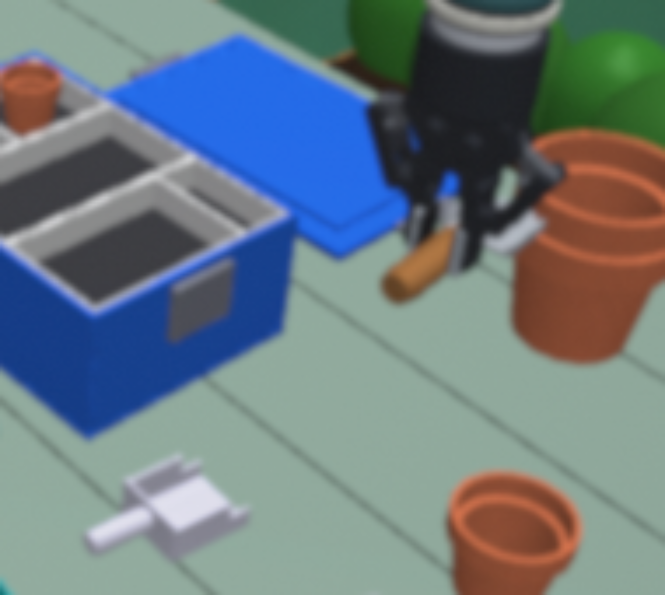

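The trowel is held level. I'll carry it to the long tray.

Call:
apply_moves --series "0.1 0.012 -0.001 0 0 0 0; 0.1 0.04 -0.003 0 0 0 1; 0.1 0.075 -0.006 0 0 0 2; 0.1 0.11 -0.009 0 0 0 3; 0.1 0.145 -0.012 0 0 0 4; 0.1 0.18 -0.014 0 0 0 5; 0.1 0.215 -0.017 0 0 0 6; 0.1 0.25 -0.02 0 0 0 6.7; 0.1 0.285 -0.023 0 0 0 6.7; 0.1 0.31 -0.025 0 0 0 6.7; 0.1 0.328 -0.026 0 0 0 6.7; 0.1 0.3375 -0.027 0 0 0 6.7"

```text
time: 16.97
tool_pos: [0.518, 0.0491, 0.216]
eef_rot: [[-0.044, 0.999, -0.005], [0.999, 0.044, 0.001], [0.002, -0.005, -1.0]]
force: [-0.4, -0.0, -1.2]
finger_gap: 0.266
```

Call:
apply_moves --series "0.1 0 0 0 0 0 0; 0.1 0 0 0.015 0 0 0; 0.1 0 0 0.035 0 0 0; 0.1 0 0 0.05 0 0 0; 0.1 0 0 0.06 0 0 0; 0.1 0 0 0.06 0 0 0; 0.1 0 0 0.06 0 0 0"

```text
time: 17.55
tool_pos: [0.5202, 0.0457, 0.1576]
eef_rot: [[-0.041, 0.999, -0.002], [0.999, 0.041, 0.0], [0.001, -0.002, -1.0]]
force: [-0.1, -0.1, -1.3]
finger_gap: 0.269
```

```bash
python3 - <<'E'
from h import *
d=snap('wrist','w8')
go((.5205,.0467,.113,92.4))
E
```

```text
t 17.6 tcp [0.5211 0.0459 0.1586] gap 0.272 F [ 1.4  0.5 -0.5] q6 -90.1
[ 0.0008 -0.0005  0.0456] [-0.  -0.  -0.1]
```

View pics/w8.png

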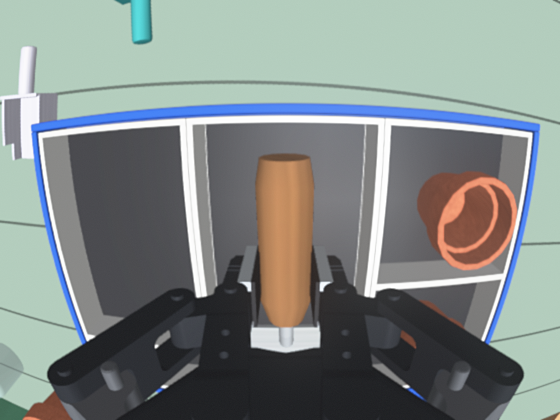

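The handle is centred in the middle tray and pot B stands well clear. Lowering to contact.

Call:
apply_moves --series "0.1 0.001 0 0.012 0 0 0; 0.1 0.001 0 0.025 0 0 0; 0.1 0.001 0 0.034 0 0 0; 0.1 0.001 0 0.039 0 0 0; 0.1 0.001 0 0.042 0 0 0; 0.1 0.001 0 0.044 0 0 0; 0.1 0.001 0 0.045 0 0 0; 0.1 0.001 0 0.045 0 0 0; 0.1 0.001 0 0.045 0 0 0"

```text
time: 18.35
tool_pos: [0.5205, 0.0475, 0.1149]
eef_rot: [[-0.042, 0.999, -0.001], [0.999, 0.042, 0.001], [0.001, -0.001, -1.0]]
force: [-6.2, -0.8, 6.6]
finger_gap: 0.27
```

Contact (about 7 N up). Release and rise.

Call:
apply_moves --series "0.33 0 0 0 0 0 0; 0.38 0 0 0 0 0 0; 0.44 0 0 0 0 0 0; 0.48 0 0 0 0 0 0; 0.48 0 0 0 0 0 0; 0.48 0 0 -0.005 0 0 0; 0.48 0 0 -0.02 0 0 0; 0.48 0 0 -0.045 0 0 0; 0.48 0 0 -0.075 0 0 0; 0.65 0 0 -0.105 0 0 0; 0.65 0 0 -0.125 0 0 0; 0.65 0 0 -0.125 0 0 0"

```text
time: 19.35
tool_pos: [0.5241, 0.0476, 0.2449]
eef_rot: [[-0.042, 0.999, 0.01], [0.999, 0.042, 0.001], [0.001, 0.01, -1.0]]
force: [0.5, 0.1, 1.2]
finger_gap: 0.649
```

```bash
python3 - <<'E'
from h import *
go((.401,-.215,.22,86),(.401,-.215,.13,86))
E
```

```text
t 19.35 tcp [0.5241 0.0476 0.2449] gap 0.649 F [0.5 0.1 1.2] q6 -90.0
[-0.2572 -0.1342  0.0233] [ 0.6 -0.1  6.4]
[-0.2573 -0.1351  0.1133] [ 0.6 -0.1  6.4]
```

Call:
apply_moves --series "0.65 -0.035 -0.018 0 0.3 0 1; 0.65 -0.07 -0.036 0 0.6 0 2; 0.65 -0.105 -0.054 0 0.6 0 3; 0.65 -0.14 -0.073 0 0.6 0 4; 0.65 -0.175 -0.091 0.01 0.6 0 5; 0.65 -0.21 -0.11 0.02 0.6 0 6.4; 0.65 -0.24 -0.126 0.04 0.6 0 6.4; 0.65 -0.257 -0.135 0.065 0.6 0 6.4; 0.65 -0.257 -0.135 0.09 0.6 0 6.4; 0.65 -0.257 -0.135 0.11 0.6 0 6.4; 0.65 -0.257 -0.135 0.113 0.6 0 6.4; 0.65 -0.257 -0.135 0.113 0.6 0 6.4"

```text
time: 20.35
tool_pos: [0.3949, -0.2141, 0.1235]
eef_rot: [[0.07, 0.997, -0.014], [0.998, -0.07, 0.003], [0.002, -0.015, -1.0]]
force: [0.4, 0.9, 1.4]
finger_gap: 0.652
```

```bash
python3 - <<'E'
from h import *
snap('wrist','w9')
snap('top','t9')
go((.401,-.215,.024,86))
E
```

```text
t 20.45 tcp [ 0.3971 -0.215   0.1261] gap 0.65 F [ 0.6 -0.4  1. ] q6 -117.2
[0.0003 0.0048 0.102 ] [-0.6  0.   0. ]
```

View pics/w9.png

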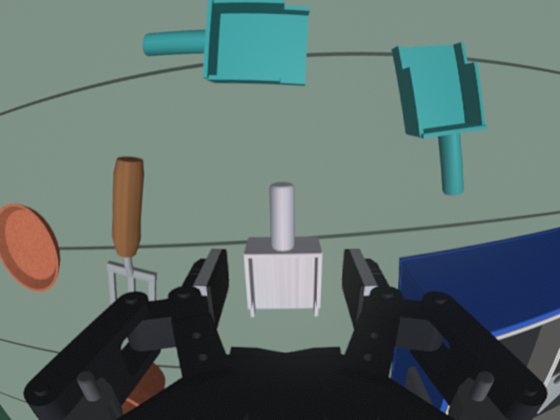

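The scoop handle runs from (282,184) to (283,248), aligned and centred. Fork and turquoise scoops are clear.

```bash
python3 - <<'E'
from h import *
d=load('w9')
print([fish(d,*p).round(4) for p in ((282,184,.02),(283,246,.02),(249,312,.002),(319,312,.002))])
E
```

```text
[array([ 0.3745, -0.2152,  0.02  ]), array([ 0.4227, -0.218 ,  0.02  ]), array([ 0.495 , -0.2544,  0.002 ]), array([ 0.4995, -0.1907,  0.002 ])]
```

Call:
apply_moves --series "0.65 -0.001 0.002 0.03 -0.3 0 0; 0.65 -0.001 0.003 0.06 -0.6 0 0; 0.65 -0.001 0.003 0.085 -0.6 0 0; 0.65 -0.001 0.003 0.097 -0.6 0 0; 0.65 -0.001 0.003 0.101 -0.6 0 0; 0.65 -0.001 0.003 0.101 -0.6 0 0; 0.65 -0.001 0.003 0.101 -0.6 0 0" --force 70

```text
time: 21.03
tool_pos: [0.4, -0.2167, 0.0258]
eef_rot: [[0.069, 0.998, 0.002], [0.998, -0.069, -0.001], [-0.001, 0.002, -1.0]]
force: [-1.2, -0.7, 0.1]
finger_gap: 0.65
```

Call:
apply_moves --series "0 0 0 0 0 0 0; 0 0 0 0 0 0 0; 0 0 0 0 0 0 0; 0 0 0 0 0 0 0; 0 0 0 0 0 0 0; 0 0 0 0 0 0 0; 0 0 0 0 0 0 0; 0 0 0 0 0 0 0; 0 0 0 0 0 0 0" --force 70

```text
time: 21.78
tool_pos: [0.3992, -0.2165, 0.0254]
eef_rot: [[0.07, 0.998, 0.001], [0.998, -0.07, -0.001], [-0.001, 0.002, -1.0]]
force: [-1.5, 1.5, 6.0]
finger_gap: 0.187
```

Call:
apply_moves --series "0 0 0 -0.005 0 0 0; 0 0 0 -0.02 0 0 0; 0 0 0 -0.045 0 0 0; 0 0 0 -0.075 0 0 0; 0 0 0 -0.105 0 0 0; 0 0 0 -0.135 0 0 0; 0 0 0 -0.165 0 0 0; 0 0 0 -0.185 0 0 0; 0 0 0 -0.195 0 0 0; 0 0 0 -0.195 0 0 0"

```text
time: 22.62
tool_pos: [0.3998, -0.217, 0.2222]
eef_rot: [[0.07, 0.998, 0.005], [0.998, -0.07, -0.003], [-0.002, 0.005, -1.0]]
force: [0.5, -0.8, -1.0]
finger_gap: 0.185
```

```bash
python3 - <<'E'
from h import *
go((.4998,-.0567,.22,92.4))
E
```

```text
t 22.62 tcp [ 0.3998 -0.217   0.2222] gap 0.185 F [ 0.5 -0.8 -1. ] q6 -117.6
[0.1669 0.0885 0.0022] [ 0.3  0.2 -6.4]
```

Call:
apply_moves --series "0 0.01 0.005 0 0 0 -0.5; 0 0.03 0.016 0 0 0 -1.5; 0 0.055 0.029 0 0 0 -3; 0 0.08 0.042 0 0 0 -4; 0 0.105 0.056 0 0 0 -5; 0 0.13 0.069 0 0 0 -6; 0 0.15 0.08 0 0 0 -6.4; 0 0.163 0.087 0 0 0 -6.4; 0 0.167 0.0885 0 0 0 -6.4; 0 0.167 0.0885 0.01 0 0 -6.4; 0 0.167 0.0885 0.03 0 0 -6.4; 0 0.167 0.0885 0.05 0 0 -6.4"

```text
time: 23.62
tool_pos: [0.4977, -0.056, 0.1676]
eef_rot: [[-0.042, 0.999, -0.001], [0.999, 0.042, -0.0], [-0.0, -0.001, -1.0]]
force: [0.1, -0.5, -0.3]
finger_gap: 0.184
```

Call:
apply_moves --series "0 0 0 0.01 0 0 0; 0 0 0 0.01 0 0 0; 0 0 0 0.01 0 0 0"

```text
time: 23.87
tool_pos: [0.497, -0.0561, 0.1579]
eef_rot: [[-0.041, 0.999, -0.003], [0.999, 0.041, 0.0], [0.001, -0.003, -1.0]]
force: [-0.4, 0.3, -1.4]
finger_gap: 0.185
```

```bash
python3 - <<'E'
from h import *
snap('wrist','w10')
go((.4998,-.0567,.115,92.4))
E
```

```text
t 23.92 tcp [ 0.4981 -0.0561  0.1592] gap 0.185 F [ 0.6  0.3 -0.3] q6 -101.6
[-0.0006  0.0017  0.0442] [-0.  -0.  -0.1]
```

View pics/w10.png

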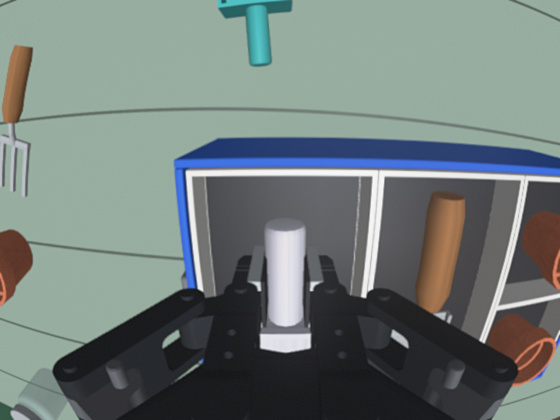

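The scoop is centred in the tray. The trowel lies in the middle tray and both pots stand in theirs. Lowering.

Call:
apply_moves --series "0 0 0.001 0.012 0 0 0; 0 0 0.001 0.025 0 0 0; 0 0 0.001 0.034 0 0 0; 0 0 0.001 0.039 0 0 0; 0 0 0.001 0.042 0 0 0; 0 0 0.001 0.044 0 0 0; 0 0 0.001 0.045 0 0 0; 0 0 0.001 0.045 0 0 0; 0 0 0.001 0.045 0 0 0"

```text
time: 24.67
tool_pos: [0.5, -0.0557, 0.1148]
eef_rot: [[-0.042, 0.999, 0.001], [0.999, 0.042, -0.0], [-0.0, 0.001, -1.0]]
force: [-0.1, 0.4, 0.8]
finger_gap: 0.183
```

Call:
apply_moves --series "0 0 0 0.001 0 0 0; 0 0 0 0.002 0 0 0; 0 0 0 0.002 0 0 0; 0 0 0 0.002 0 0 0; 0.25 0 0 0.002 0 0 0; 0.3 0 0 0.002 0 0 0; 0.36 0 0 0.002 0 0 0; 0.4 0 0 0.002 0 0 0; 0.4 0 0 0.002 0 0 0; 0.4 0 0 -0.005 0 0 0; 0.4 0 0 -0.02 0 0 0; 0.4 0 0 -0.045 0 0 0"

```text
time: 25.67
tool_pos: [0.4971, -0.0553, 0.1573]
eef_rot: [[-0.042, 0.999, -0.006], [0.999, 0.042, 0.001], [0.001, -0.006, -1.0]]
force: [-0.1, 0.4, -0.2]
finger_gap: 0.401
```

Call:
apply_moves --series "0.4 0 0 -0.035 0 0 0; 0.4 -0.01 0 -0.07 0 0 0; 0.4 -0.05 0 -0.09 0 0 0; 0.4 -0.09 0 -0.1 0 0 0; 0.4 -0.13 0 -0.1 0 0 0; 0.4 -0.17 0 -0.1 0 0 0; 0.4 -0.21 -0.02 -0.1 0 0 0; 0.4 -0.25 -0.04 -0.1 0 0 0; 0.4 -0.29 -0.06 -0.1 0 0 0; 0.4 -0.3 -0.06 -0.1 0 0 0; 0.4 -0.3 -0.06 -0.1 0 0 0"

```text
time: 26.58
tool_pos: [0.4504, -0.362, 0.2596]
eef_rot: [[-0.037, 0.999, -0.0], [0.999, 0.037, -0.002], [-0.002, -0.0, -1.0]]
force: [-0.7, -0.3, 1.1]
finger_gap: 0.402
```

```bash
python3 - <<'E'
from h import *
go()
d=snap('top','t11'); im=d['color'][:,:,::-1]
cv2.imwrite('pics/t11c.png',np.clip(cv2.resize(im[110:280,170:480],None,fx=2.5,fy=2.5,interpolation=cv2.INTER_CUBIC)*1.5,0,255).astype(np.uint8))
K,R,t=d['intrinsics'],d['R'],d['t']
v,u=np.mgrid[:420,:560]; z=d['depth']
X=np.stack([(u-K[0,2])/K[0,0]*z,(v-K[1,2])/K[1,1]*z,z],-1).reshape(-1,3); W=(X-t)@R
e=np.radians(2.4); L=np.c_[(W[:,:2]-[.5505,.048])@np.array([[np.cos(e),-np.sin(e)],[np.sin(e),np.cos(e)]]),W[:,2]]
for n,(y,x0,x1,lo) in dict(trowel=(0,-94,94,.095),scoop=(-102.5,-94,50,.095),potfar=(102.5,4,93,.125),potnear=(102.5,-93,-4,.125)).items():
    k=(abs(L[:,1]*1e3-y)<45)&(L[:,0]*1e3>x0)&(L[:,0]*1e3<x1)&(L[:,2]>lo)&(L[:,2]<.16)
    print(n,k.sum(),'tray mm min',(L[k].min(0)*1e3-[0,y,0]).round(),'max',(L[k].max(0)*1e3-[0,y,0]).round())
E
```

```text
t 26.58 tcp [ 0.4504 -0.362   0.2596] gap 0.402 F [-0.7 -0.3  1.1] q6 -133.3
trowel 543 tray mm min [-88. -32.  95.] max [ 77.  43. 118.]
scoop 432 tray mm min [-87. -42.  95.] max [ 50.  32. 127.]
potfar 221 tray mm min [ 22. -29. 125.] max [ 75.  23. 143.]
potnear 204 tray mm min [-73. -25. 125.] max [-21.  28. 144.]
```

View pics/t11c.png

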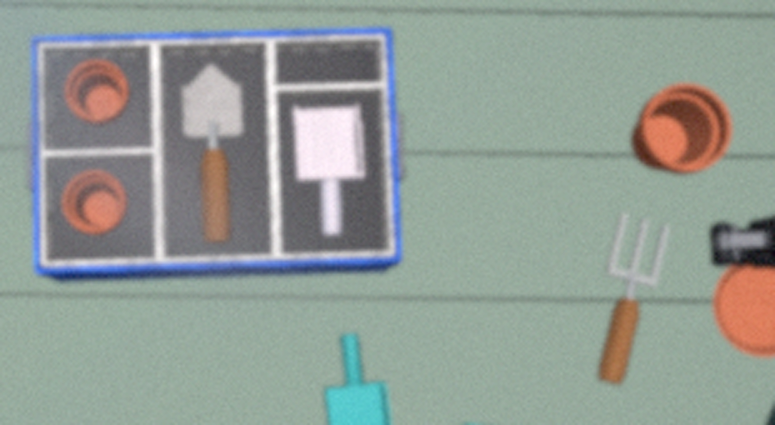

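All four items sit in their bays, upright or flat: trowel about -5 mm lengthwise, pots at about +48 and -47 mm. The fork and larger pot look unmoved. Handing in.

```bash
python3 -c "
from h import *
print(order.hand_in())"
```

```text
the job is handed in; nothing more can be done
None
```

The sowing kit is packed and handed in at about 27 s of the 112 s allowed; the hand-in reported no verdict.

**What I did:** I set the two small pots in the two halves of the evenly divided tray, lowering each until it touched the floor before letting go. The trowel went flat into the undivided tray and the scoop flat into the larger part of the unevenly divided tray. The arm was parked clear of everything before hand-in.

**Last checks (top picture and depth):**

| Item | Lengthwise position in its tray (mm) | Allowed (mm) |
|---|---|---|
| Pot in far half | about +48 | +16.5 to +80.5 |
| Pot in near half | about -47 | -80.5 to -16.5 |
| Trowel | about -5 | -22 to +22 |

- **Sideways:** both pots are within about 3 mm of centre. The trowel and scoop looked central in the picture.
- **Scoop:** its depth box ran into the tray partition, so I have no depth figure for its lengthwise position. The picture shows it lying in the larger part, clear of the partition.
- **Upright and flat:** I judged this from the pictures and from heights, within a few millimetres of those expected. I did not measure tilt angles.
- **Fork and larger pot:** both looked unmoved in the final picture. I did not measure them again.
- **Disagreements:** the arm ran a few millimetres off its commanded pose, so I corrected from measured positions. The scoop showed no clear contact force when first lowered, so I went 2 mm further before releasing.

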